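Line up the amber jars on the jeweller's bench shelf

TASK

On the low shelf on the jeweller's bench stands one amber jar with a black cap. Put the two other amber jars from the bench onto the shelf, one on each side of it and close by, with a gap of a finger or so and no more than two fingers' width, so that the three stand upright in one neat straight row along the middle of the board. They are glass: put them down gently, do not drop or tip them.

Things in the scene. Friction and masses are not known exactly. Their poses are not given: they have to be found in the camera images.
- shelf: Low fixed riser, white board, blue drawer fronts beneath. Board 340 mm long (its y) and 95 mm deep (its x), flat top 60 mm above the bench; a lip 8 mm high, 6 mm thick along the far (+x) edge, otherwise open above. Origin on the bench under the middle of the board; x points away from the robot, y along the board to the left, z up. Turned up to 12 degrees
- jar_mid: The amber jar already on the shelf, standing on the board's middle line (shelf x = 0), up to 60 mm left or right of the board's middle; loose. A closed squat round jar, amber glass, black screw cap, 48 mm across and 75 mm tall, about 0.2 kg. Origin at the centre of its underside, z up along its axis
- jar_a: One of the two amber jars standing on the bench between the robot and the shelf, to be put on the shelf; a white jar with a blue cap, of the same size, stands there too and is not wanted. A closed squat round jar, amber glass, black screw cap, 48 mm across and 75 mm tall, about 0.2 kg. Origin at the centre of its underside, z up along its axis
- jar_b: The other amber jar standing on the bench. A closed squat round jar, amber glass, black screw cap, 48 mm across and 75 mm tall, about 0.2 kg. Origin at the centre of its underside, z up along its axis

How it is judged:
At the end, for the whole second after the job is handed in: All three amber jars stand upright (within 6 degrees), at rest, on the shelf board, each within 18 mm of the board's lengthwise middle line; the two brought jars are on opposite sides of the first one, each with a gap of at most 35 mm to it (centres within 83 mm; touching is allowed) (x of jar_a in the frame of shelf between -0.018 and 0.018 m and z of jar_a in the frame of shelf between 0.055 and 0.066 m and angle between each of jar_a, jar_b, jar_mid's own z axis and vertical below 0.1 rad and linear speed of each of jar_a, jar_b, jar_mid below 0.02 m/s and angular speed of each of jar_a, jar_b, jar_mid below 0.2 rad/s and x of jar_b in the frame of shelf between -0.018 and 0.018 m and z of jar_b in the frame of shelf between 0.055 and 0.066 m and x of jar_mid in the frame of shelf between -0.018 and 0.018 m and z of jar_mid in the frame of shelf between 0.055 and 0.066 m and horizontal distance between each of jar_a, jar_b and jar_mid below 0.083 m and horizontal distance between jar_a and jar_b above 0.09 m).
It fails at once if an amber jar is tipped (leaning more than 35 degrees) (angle between any of jar_a, jar_b, jar_mid's own z axis and vertical above 0.61 rad).
It fails at once if an amber jar is dropped or banged onto the shelf (more than 60 N) (contact force between any of jar_a, jar_b and shelf above 60 N).
It also fails if it takes over 48 s, if anything falls off the work surface, if the arm or the gripper's body presses on something with over 40 N, if the wrist force passes 120 N, or if a joint passes its speed limit or range.

ROBOT

A 6-joint arm with a two-finger parallel gripper is mounted at the origin on the work surface. World frame = base frame: x ahead of the robot, y to its left, z up, the work surface at z = 0. Lengths are in m, angles in rad, forces in N, time in s.
With the tool pointing down it reaches from about 0.4 to 0.825 m from the base axis. Payload 7 kg.
Tool frame: the origin (TCP) lies at the very end of the fingers, on their centre line; the grasp point (between the pads) lies arm.hold_point_z behind it (arm.hold_point_z is the distance from the TCP to the grasp point, in m); z points along the fingers, y is the line along which they close (so a half turn about z gives the same grasp; the last joint's range is limited). The gripper opens to 88 mm and grips with 3 to 60 N. Pads are 19 mm wide; open, the fingers measure 130 mm over their backs; the gripper's body (78 mm by 193 mm) begins 47 mm behind the grasp point.
Start: joints at [-0.901, 0.359, 0.012, 0, -1.224, -0.288], TCP at [0.251, -0.626, 0.227] pointing down, gripper open.
Joint ranges: [-3.07, 3.07], [-1.43, 2.12], [-1.02, 1.25], [-3.03, 1.67], [-3.05, -0], [-3.03, 3.03]. Speed limits (rad/s): [2.39, 2.39, 3.01, 3.14, 3.14, 3.14].

INTERFACE

Orientations are given as [roll, pitch, yaw] about the fixed x, y, z axes, in that order (R = Rz(yaw) Ry(pitch) Rx(roll)).
In Python, from station import arm, vision, telemetry, ticket gives the robot as it stands (arm), with the cameras (vision), the readings (telemetry) and the job (ticket).
- The arm moves only by the tool inch_along, called as name([rows], argument=value, ...), one row to a line, values as JSON. Schema: {"type":"object","properties":{"moves":{"type":"array","items":{"type":"array","items":{"type":"number"},"minItems":5,"maxItems":5},"minItems":1,"maxItems":20},"clamp_n":{"type":"number"},"only":{"type":"string"},"quiet":{"type":"boolean"},"lines":{"type":"string"}},"required":["moves"],"additionalProperties":false}. moves is a list of rows, 1 to 20 of them, each of 5 numbers: the finger opening in m, then dx, dy, dz in parts of the range, where 1.0 means 0.8 m, then a turn about the tool's z in fractions of the full range, 1 being 360 degrees; each row is the pose to reach, as a shift and turn from the pose commanded when the call began, along the tool's axes at that moment; what a row does not reach only later rows make up. A row lasts 1/12 s, in which the tool goes at most 0.0417 m and 0.125 rad, less where a joint would pass 70% of its speed; a pose out of reach is approached as far as the arm can. The fingers move at their own pace and stop on an object; clamp_n is the grip in N (left out, the last holds). Time passes only in rows, so rows that do not move let the fingers close. The tool returns the time, the measured TCP pose, the force, the opening and the grip force at its end. only (a regular expression) keeps the lines of the reply that match it, lines (a string "A,B") keeps lines A to B, and quiet returns only ok. A shift or turn number past 1, either way, is cut back to 1. Input that does not fit is refused with a message, and nothing moves.
- telemetry.get_state(): the state, without advancing time (a new reading comes with each control period).
- vision.grab_frame(name): name is "side" or "top" or "wrist"; returns the picture (384x512x3 uint8, red, green, blue); there is no depth.
- vision.camera_params(name): a dict with "fx", "fy", "cx", "cy" (pixels), "T" (4x4, takes a point from camera to world coordinates); the wrist camera has in their place "hand_eye" (4x4, takes a point from camera to tool coordinates, whose origin is the TCP and whose axes are the flange's). Camera axes: x right, y down, z forward; pixel columns grow to the right and rows downward; lengths in m; the calibration is good to about 2 mm. A picture is of the moment at which its call begins: read the wrist's pose just before it. camera_params takes no time and is no camera call.
- ticket.job_done(): hands the job in; it is judged then, once.
The state is a dict: "t": time; "q": joint angles; "qd": joint speeds; "joint_efforts": joint torques, N m; "eef_pos": TCP position; "ee_rot": TCP orientation; "force": force on the tool from outside, world axes, zero at the start; "moment": the same for the moment, N m; "width": finger opening in m; "gripper_force": force on a finger pad.
Only numpy, scipy, OpenCV 4.12 (cv2) and the standard library are available. Lean on these libraries where they do the work, as an engineer would, in place of code of your own. Each camera call takes 0.05 s, during which the arm holds its last target. There are 200 camera calls.

## Working session

There is one attempt and no reset: what is moved stays moved. The work goes in short steps, Python scripts to look and compute and a tool call to move; the robot and the scene stay as the last step left them, time stands still between calls to the robot, and variables do not carry over. Pictures are saved under pics/ and viewed, at most 10 in all, crops included, and the job is handed in when it is done.

```bash
ls; mkdir -p pics; python3 - <<'E'
from station import arm, vision, telemetry, ticket
import cv2,numpy as np
s=telemetry.get_state();print(s['t'],s['eef_pos'],s['ee_rot'],s['width'],arm.hold_point_z)
a=vision.grab_frame("top");b=vision.grab_frame("side")
cv2.imwrite('pics/top.png',a[:,:,::-1]);cv2.imwrite('pics/side.png',b[:,:,::-1])
for n in("top","side","wrist"):print({k:np.round(v,4).tolist() for k,v in vision.camera_params(n).items()})
E
```

```text
pics
station.py
0.0 [ 0.25129792 -0.62598292  0.22563666] [ 3.14000874e+00 -1.36013900e-04 -2.75992054e+00] 0.08785515692934079 0.0188
{'fx': 412.8242, 'fy': 412.8242, 'cx': 249.5521, 'cy': 187.2422, 'T': [[-0.015, -0.9822, 0.1871, 0.3654], [-0.9993, 0.0084, -0.0359, 0.0096], [0.0337, -0.1875, -0.9817, 0.9544], [0.0, 0.0, 0.0, 1.0]]}
{'fx': 347.8935, 'fy': 347.8935, 'cx': 258.284, 'cy': 187.1114, 'T': [[-0.8869, -0.2197, 0.4065, 0.2442], [-0.462, 0.4153, -0.7836, 0.5594], [0.0033, -0.8827, -0.4698, 0.4386], [0.0, 0.0, 0.0, 1.0]]}
{'fx': 307.3702, 'fy': 307.3702, 'cx': 256.0678, 'cy': 190.5926, 'hand_eye': [[0.0004, -0.9671, -0.2544, 0.0692], [1.0, 0.0004, -0.0001, -0.0012], [0.0002, -0.2544, 0.9671, -0.159], [0.0, 0.0, 0.0, 1.0]]}
```

View pics/top.png

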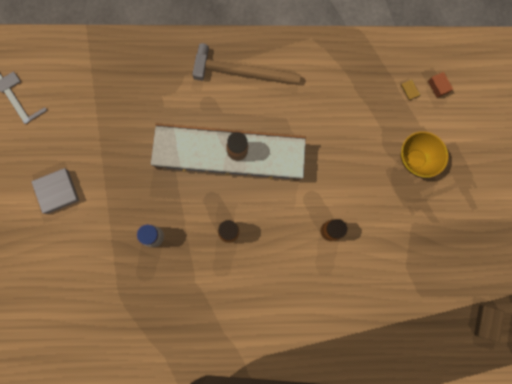

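View pics/side.png

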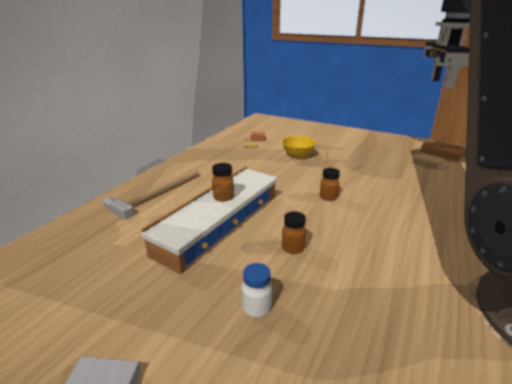

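The top view shows the mid jar's cap at (237,146) on the board, whose corners are near (156,126), (305,138), (303,178) and (152,168). The bench amber jars are at (229,231) and (336,229), and the unwanted blue-capped one is at (149,235). In the side view the black caps are at (222,169), (295,219) and (331,174).

```bash
cat > h.py <<'E'
import numpy as np,cv2
from station import arm, vision, telemetry, ticket
def cam(n,s=None):
    p=vision.camera_params(n)
    if n=='wrist':
        from scipy.spatial.transform import Rotation as R
        T=np.eye(4);T[:3,:3]=R.from_euler('xyz',s['ee_rot']).as_matrix();T[:3,3]=s['eef_pos'];T=T@p['hand_eye']
    else: T=np.array(p['T'])
    return p,T
def ray(c,uv):
    p,T=c;d=T[:3,:3]@np.array([(uv[0]-p['cx'])/p['fx'],(uv[1]-p['cy'])/p['fy'],1]);return T[:3,3],d/np.linalg.norm(d)
def plane(c,uv,z):
    o,d=ray(c,uv);return o+d*(z-o[2])/d[2]
def tri(r1,r2):
    (o1,d1),(o2,d2)=r1,r2
    st=np.linalg.lstsq(np.c_[d1,-d2],o2-o1,rcond=None)[0]
    a,b=o1+d1*st[0],o2+d2*st[1];return (a+b)/2,np.linalg.norm(a-b)
def proj(c,P):
    p,T=c;q=T[:3,:3].T@(np.array(P)-T[:3,3]);return np.array([p['fx']*q[0]/q[2]+p['cx'],p['fy']*q[1]/q[2]+p['cy']])
def blobs(m,lo,hi):
    n,l,st,ce=cv2.connectedComponentsWithStats(m.astype(np.uint8));return [(st[i],ce[i],l==i) for i in range(1,n) if lo<st[i][4]<hi]
E
python3 - <<'E'
from h import *
t=cv2.imread('pics/top.png');s=cv2.imread('pics/side.png');ct,cs=cam('top'),cam('side')
out={}
for n,im,th in(('top',t,45),('side',s,45)):
    m=im.max(2)<th
    out[n]=[b for b in blobs(m,60,900)]
    for b in out[n]:print(n,b[0],b[1].round(1))
h=cv2.cvtColor(t,cv2.COLOR_BGR2HSV);m=((h[:,:,1]<50)&(h[:,:,2]>130));
for n,c,im in(('top',ct,t),('side',cs,s)):
    h=cv2.cvtColor(im,cv2.COLOR_BGR2HSV);m=((h[:,:,1]<55)&(h[:,:,2]>120))
    if n=='side': m[:150]=0;m[:,300:]=0
    for b in blobs(m,2000,20000):
        cn=cv2.findContours(b[2].astype(np.uint8),0,2)[0][0]
        ap=cv2.approxPolyDP(cv2.convexHull(cn),6,True)[:,0];print(n,b[0],ap.tolist(),[plane(c,q,.06).round(4).tolist() for q in ap])
E
```

```text
top [330 221  16  16 166] [338.1 227.9]
side [443   0  28  13 347] [457.1   5.9]
side [443  18  28   5 114] [457.5  19.8]
side [427  29  43  23 360] [452.7  42.3]
side [433  51  12  11  67] [439.6  54.8]
side [214 164  17  12 176] [221.8 169.6]
side [324 169  14  10 119] [330.5 173.4]
side [286 213  18  15 242] [294.5 220. ]
side [485 263  27  48 521] [501.6 289.7]
side [477 285  10  27  93] [480.5 299.5]
top [ 151  127  154   51 5013] [[155, 131], [303, 139], [303, 175], [152, 164]] [[0.6664, 0.1875, 0.06], [0.6462, -0.1461, 0.06], [0.5626, -0.1428, 0.06], [0.5901, 0.192, 0.06]]
side [   0  150  185   97 9039] [[184, 150], [0, 246], [0, 150]] [[0.8671, -0.1741, 0.06], [0.8699, 0.3339, 0.06], [1.3337, 0.074, 0.06]]
side [ 142  169  135   86 3771] [[276, 178], [178, 254], [142, 236], [244, 169]] [[0.5554, -0.1341, 0.06], [0.5805, 0.2064, 0.06], [0.6718, 0.1962, 0.06], [0.6498, -0.1426, 0.06]]
```

```bash
python3 - <<'E'
from h import *
t=cv2.imread('pics/top.png').astype(int);ct,cs=cam('top'),cam('side')
side=dict(mid=(221.8,169.6),L=(294.5,220),R=(330.5,173.4))
for n,(u,v) in dict(mid=(237,146),L=(229,231),R=(337,228)).items():
    w=t[v-20:v+20,u-20:u+20]
    m=(w.max(2)<75)&(w[:,:,2]-w[:,:,0]<22)
    b=max(blobs(m,20,900),key=lambda b:b[0][4]);c=b[1]+[u-20,v-20]
    P,g=tri(ray(ct,c),ray(cs,side[n]));print(n,b[0],c.round(1),P.round(4),'gap',g.round(4), plane(ct,c,.135 if n=='mid' else .075).round(4))
# shelf board height: corners near-left/near-right both views
for a,b in(((155,131),(142,236)),((303,139),(244,169)),((303,178),(276,178)),((152,168),(178,254))):print(tri(ray(ct,a),ray(cs,b)))
E
```

```text
mid [ 11   7  19  20 299] [237.  142.3] [0.6191 0.004  0.1258] gap 0.0002 [0.6163 0.004  0.135 ]
L [ 11  11  16  16 198] [227.8 229.5] [0.4424 0.025  0.0656] gap 0.0007 [0.4419 0.0249 0.075 ]
R [ 11  13  18  16 238] [336.7 228.4] [ 0.4426 -0.2106  0.0653] gap 0.0004 [ 0.4416 -0.2083  0.075 ]
(array([0.67180243, 0.19104903, 0.05541488]), np.float64(0.00871894068451233))
(array([ 0.64892546, -0.14557042,  0.05840596]), np.float64(0.004643809486962056))
(array([ 0.5580212 , -0.14300324,  0.05519112]), np.float64(0.002492014160288604))
(array([0.58651681, 0.19567833, 0.04922567]), np.float64(0.006544788816724209))
```

The caps triangulate to about 0.066 and 0.126 m. Those are mid-cap heights, so they agree with 75 mm jars and a 60 mm board. Positions: R (0.442,-0.209), L (0.442,0.025), mid (0.617,0.004), shelf yaw about -4°. Next I move above R, with the closing line along the shelf's x.

The rows are not in the units I measure in: shifts go in shares of 0.8 m and turns go in shares of 360 degrees. I convert before sending: -0.332 m / 0.8 = -0.415, 0.317 m / 0.8 = 0.3963, -1.12 rad / 6.2832 = -0.1783.

inch_along([
  [0.088,-0.0375,0.0375,0,-0.0191],
  [0.088,-0.415,0.3963,0,-0.1783],
  [0.088,-0.415,0.3963,0,-0.1783],
  [0.088,-0.415,0.3963,0,-0.1783],
  [0.088,-0.415,0.3963,0,-0.1783],
  [0.088,-0.415,0.3963,0,-0.1783],
  [0.088,-0.415,0.3963,0,-0.1783],
  [0.088,-0.415,0.3963,0,-0.1783],
  [0.088,-0.415,0.3963,0,-0.1783],
  [0.088,-0.415,0.3963,0,-0.1783],
  [0.088,-0.415,0.3963,0,-0.1783],
  [0.088,-0.415,0.3963,0,-0.1783],
  [0.088,-0.415,0.3963,0,-0.1783],
  [0.088,-0.415,0.3963,0,-0.1783],
  [0.088,-0.415,0.3963,0,-0.1783],
  [0.088,-0.415,0.3963,0,-0.1783],
], clamp_n=20)

```text
t: 1.43
eef_pos: [0.4408, -0.2095, 0.2264]
ee_rot: [3.141, -0.0, -1.642]
force: [-0.2, 0.4, -0.8]
width: 0.0878
gripper_force: 0.0
```

```bash
python3 - <<'E'
from h import *
s=telemetry.get_state();print(s['t'],s['eef_pos'].round(4),s['ee_rot'].round(4),s['q'].round(3),s['force'].round(2))
f=vision.grab_frame('wrist')[:,:,::-1].copy()
cv2.imwrite('pics/w1.png',f)
c=cam('wrist',s)
for n,P in dict(R=(.4415,-.2085,.075),L=(.4424,.025,.075),mid=(.6165,.004,.135)).items():print(n,proj(c,P).round(1))
E
```

```text
1.4333 [ 0.4408 -0.2095  0.2264] [ 3.1411 -0.     -1.6417] [-0.04   0.047 -0.387 -0.    -1.136 -0.031] [-0.2   0.37 -0.85]
R [255.1 180.5]
L [267.9 365.6]
mid [100.4 405.5]
```

View pics/w1.png

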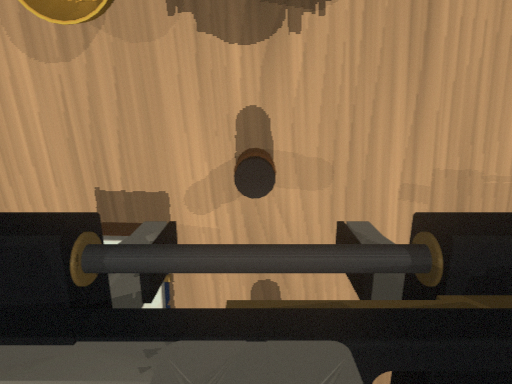

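The wrist view shows R's cap at about (254.5,175), against a prediction of (255,180.5). The fingers are below it in the picture. I'll measure R from this.

```bash
python3 - <<'E'
from h import *
s=telemetry.get_state();c=cam('wrist',s);f=cv2.imread('pics/w1.png').astype(int)[:210]
m=(f.max(2)<75)&(f[:,:,2]-f[:,:,0]<22);m[:140]=0;m[:,:220]=0;m[:,290:]=0
b=max(blobs(m,100,5000),key=lambda b:b[0][4]);cn=cv2.findContours(b[2].astype(np.uint8),0,2)[0][0]
(u,v),r=cv2.minEnclosingCircle(cn);print(b[0],b[1],u,v,r,plane(c,(u,v),.075),plane(c,b[1],.075))
t=cv2.imread('pics/top.png')
print('tri',tri(ray(c,b[1]),ray(cam('top'),(336.7,228.4))))
print('tool bottom',plane(c,(u,v),.075)-s['eef_pos'])
E
```

```text
[ 235  157   40   41 1262] [254.25435816 177.38272583] 254.49221801757812 176.8748016357422 20.62395477294922 [ 0.44184858 -0.21243783  0.075     ] [ 0.44213217 -0.21192065  0.075     ]
tri (array([ 0.44226502, -0.21024295,  0.06722024]), np.float64(6.552896715633221e-05))
tool bottom [ 0.00101043 -0.00281858 -0.15140238]
```

R is at (0.442,-0.2105), and the tool is 1 mm off. I'll descend and grasp with the grasp point at z of about 0.042.

In the tool's units: 0.203 m / 0.8 = 0.2538, 0.07 m / 0.8 = 0.0875.

inch_along([
  [0.088,0.0013,-0.0013,0.0375,0],
  [0.088,0.0013,-0.0013,0.0875,0],
  [0.088,0.0013,-0.0013,0.1375,0],
  [0.088,0.0013,-0.0013,0.1875,0],
  [0.088,0.0013,-0.0013,0.225,0],
  [0.088,0.0013,-0.0013,0.2438,0],
  [0.088,0.0013,-0.0013,0.2538,0],
  [0.088,0.0013,-0.0013,0.2538,0],
  [0.04,0.0013,-0.0013,0.2538,0],
  [0.04,0.0013,-0.0013,0.2538,0],
  [0.04,0.0013,-0.0013,0.2538,0],
  [0.04,0.0013,-0.0013,0.2538,0],
  [0.04,0.0013,-0.0013,0.2538,0],
  [0.04,0.0013,-0.0013,0.2538,0],
  [0.04,0.0013,-0.0013,0.2538,0],
  [0.04,0.0013,-0.0013,0.2538,0],
], clamp_n=20)

```text
t: 2.82
eef_pos: [0.4426, -0.2095, 0.0239]
ee_rot: [-3.141, -0.0, -1.64]
force: [-1.1, 1.2, 4.9]
width: 0.0472
gripper_force: 20.0
```

The jar is held (47 mm, 20 N). I'll lift it and carry it high to just left of the mid jar, so the wrist camera can see the mid jar and the board.

In the tool's units: -0.271 m / 0.8 = -0.3388, -0.226 m / 0.8 = -0.2825.

inch_along([
  [0.04,0,0,-0.0125,0],
  [0.04,0,0,-0.0375,0],
  [0.04,0,0,-0.075,0],
  [0.04,0,0,-0.125,0],
  [0.04,0,0,-0.175,0],
  [0.04,0,0,-0.2125,0],
  [0.04,-0.025,-0.0125,-0.25,0],
  [0.04,-0.0625,-0.0375,-0.2825,0],
  [0.04,-0.1,-0.0625,-0.2825,0],
  [0.04,-0.1375,-0.0875,-0.2825,0],
  [0.04,-0.175,-0.1125,-0.2825,0],
  [0.04,-0.2125,-0.1375,-0.2825,0],
  [0.04,-0.25,-0.1625,-0.2825,0],
  [0.04,-0.2875,-0.1813,-0.2825,0],
  [0.04,-0.3188,-0.19,-0.2825,0],
  [0.04,-0.3388,-0.19,-0.2825,0],
  [0.04,-0.3388,-0.19,-0.2825,0],
  [0.04,-0.3388,-0.19,-0.2825,0],
], clamp_n=25)

```text
t: 4.32
eef_pos: [0.612, 0.051, 0.2487]
ee_rot: [3.14, -0.0, -1.638]
force: [-0.2, -0.1, -1.8]
width: 0.0472
gripper_force: 25.0
```

```bash
python3 - <<'E'
from h import *
s=telemetry.get_state();print(s['t'],s['eef_pos'].round(4),s['ee_rot'].round(4),s['width'])
f=vision.grab_frame('wrist')[:,:,::-1].copy()
cv2.imwrite('pics/w2.png',f)
print(proj(cam('wrist',s),(.6165,.004,.135)))
E
```

```text
4.3167 [0.612  0.051  0.2487] [ 3.1399e+00 -5.0000e-04 -1.6383e+00] 0.04720898373790749
[246.73740126 137.11421391]
```

View pics/w2.png

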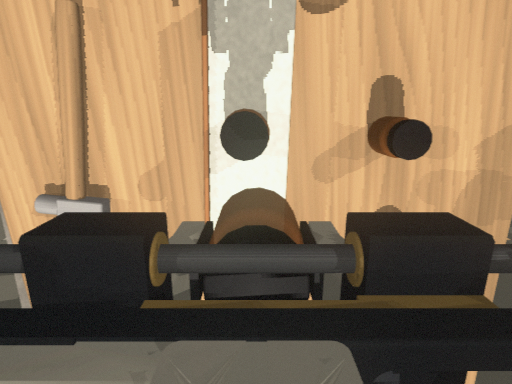

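The wrist view shows the mid jar's cap at (245,135), L's cap at (408,139), and the board's white edges at about columns 208 and 292. The held jar sits upright at (257,220).

```bash
python3 - <<'E'
from h import *
s=telemetry.get_state();c=cam('wrist',s);f=cv2.imread('pics/w2.png').astype(int)
d=(f.max(2)<75)&(f[:,:,2]-f[:,:,0]<22)
for n,(x0,x1,y0,y1),z,top in(('mid',(205,290,100,170),.135,(237,142.3)),('L',(365,440,105,168),.075,(227.8,229.5))):
    m=np.zeros_like(d);m[y0:y1,x0:x1]=d[y0:y1,x0:x1]
    b=max(blobs(m,100,5000),key=lambda b:b[0][4]);cn=cv2.findContours(b[2].astype(np.uint8),0,2)[0][0]
    (u,v),r=cv2.minEnclosingCircle(cn);print(n,b[0],b[1].round(1),(u,v,r),plane(c,(u,v),z).round(4),'tri',tri(ray(c,(u,v)),ray(cam('top'),top)))
w=(f.min(2)>120)&(f.max(2)-f.min(2)<45)
for row in(20,60,90,175):
    x=np.where(w[row,190:310])[0]+190
    A,B=plane(c,(x[0]-.5,row),.06),plane(c,(x[-1]+.5,row),.06);print(row,x[0],x[-1],A.round(4),B.round(4),((A+B)/2).round(4))
E
```

```text
mid [ 221  111   47   47 1357] [242.2 130.8] (243.36817932128906, 134.9250030517578, 23.98068618774414) [0.6193 0.0011 0.135 ] tri (array([0.62020734, 0.00307362, 0.120821  ]), np.float64(0.0018285350440705463))
L [ 388  120   43   40 1358] [409.2 139. ] (408.7676696777344, 138.1161651611328, 22.213871002197266) [0.4452 0.0211 0.075 ] tri (array([0.44228749, 0.02346562, 0.06842632]), np.float64(0.0032632965884356723))
20 208 294 [ 0.6502 -0.1113  0.06  ] [ 0.5614 -0.1053  0.06  ] [ 0.6058 -0.1083  0.06  ]
60 208 292 [ 0.6543 -0.0735  0.06  ] [ 0.5649 -0.0674  0.06  ] [ 0.6096 -0.0705  0.06  ]
90 209 291 [ 0.6564 -0.0435  0.06  ] [ 0.5671 -0.0374  0.06  ] [ 0.6118 -0.0404  0.06  ]
175 209 286 [0.6664 0.0496 0.06  ] [0.5765 0.0557 0.06  ] [0.6215 0.0526 0.06  ]
```

Mid is at (0.618,0.0025) and the board midline at that y is x≈0.6185, so they agree. The target for R is (0.6125,-0.0635), with the TCP at about z 0.084 at contact. I'll descend to 5 mm above that.

In the tool's units: 0.16 m / 0.8 = 0.2, 0.114 m / 0.8 = 0.1425.

inch_along([
  [0.04,0.025,-0.0013,0,0],
  [0.04,0.0625,-0.005,0,0],
  [0.04,0.1,-0.0075,0,0],
  [0.04,0.1313,-0.01,0,0],
  [0.04,0.1425,-0.01,0,0],
  [0.04,0.1425,-0.01,0,0],
  [0.04,0.1425,-0.01,0.0375,0],
  [0.04,0.1425,-0.01,0.075,0],
  [0.04,0.1425,-0.01,0.1125,0],
  [0.04,0.1425,-0.01,0.15,0],
  [0.04,0.1425,-0.01,0.175,0],
  [0.04,0.1425,-0.01,0.19,0],
  [0.04,0.1425,-0.01,0.1975,0],
  [0.04,0.1425,-0.01,0.2,0],
  [0.04,0.1425,-0.01,0.2,0],
  [0.04,0.1425,-0.01,0.2,0],
], clamp_n=25)

```text
t: 5.7
eef_pos: [0.6135, -0.0639, 0.0907]
ee_rot: [-3.14, 0.0, -1.64]
force: [0.4, -0.3, -1.5]
width: 0.0469
gripper_force: 25.0
```

In the tool's units: 0.004 m / 0.8 = 0.005, 0.003 m / 0.8 = 0.0038.

inch_along([
  [0.04,0,0,0.0013,0],
  [0.04,0,0,0.0025,0],
  [0.04,0,0,0.0038,0],
  [0.04,0,0,0.005,0],
  [0.04,0,0,0.005,0],
  [0.04,0,0,0.005,0],
], clamp_n=25)

```text
t: 6.2
eef_pos: [0.6128, -0.064, 0.0856]
ee_rot: [3.142, -0.0, -1.64]
force: [-0.2, -0.4, -1.2]
width: 0.0473
gripper_force: 25.0
```

In the tool's units: 0.002 m / 0.8 = 0.0025, 0.0015 m / 0.8 = 0.0019.

inch_along([
  [0.04,0,0,0.0006,0],
  [0.04,0,0,0.0013,0],
  [0.04,0,0,0.0019,0],
  [0.04,0,0,0.0025,0],
  [0.04,0,0,0.0025,0],
  [0.04,0,0,0.0025,0],
], clamp_n=25)

```text
t: 6.7
eef_pos: [0.6129, -0.064, 0.084]
ee_rot: [-3.141, -0.0, -1.64]
force: [-2.3, 1.4, 3.7]
width: 0.0474
gripper_force: 25.0
```

The force went from -1.2 to +3.7 N, so the jar is standing on the board. I'll release and retreat upward.

In the tool's units: -0.165 m / 0.8 = -0.2063, -0.15 m / 0.8 = -0.1875.

inch_along([
  [0.05,0,0,0,0],
  [0.055,0,0,0,0],
  [0.062,0,0,0,0],
  [0.07,0,0,0,0],
  [0.07,0,0,0,0],
  [0.07,0,0,0,0],
  [0.07,0,0,-0.0125,0],
  [0.07,0,0,-0.0375,0],
  [0.07,0,0,-0.075,0],
  [0.07,0,0,-0.1125,0],
  [0.07,0,0,-0.15,0],
  [0.088,0,0,-0.1875,0],
  [0.088,0,0,-0.2063,0],
  [0.088,0,0,-0.2063,0],
  [0.088,0,0,-0.2063,0],
], clamp_n=20)

```text
t: 7.95
eef_pos: [0.6132, -0.0639, 0.2504]
ee_rot: [-3.139, 0.001, -1.64]
force: [-0.1, -1.2, -0.2]
width: 0.0865
gripper_force: 0.0
```

```bash
python3 - <<'E'
from h import *
b=vision.grab_frame("side");cv2.imwrite('pics/side2.png',b[:,:,::-1])
E
```

```text
(no output)
```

View pics/side2.png

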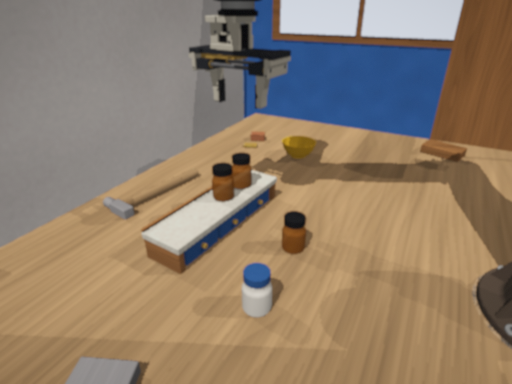

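R stands upright on the board at (241,170), beside the mid jar at (222,182). Next is jar L at (0.4425,0.0235).

In the tool's units: 0.176 m / 0.8 = 0.22, 0.14 m / 0.8 = 0.175.

inch_along([
  [0.088,-0.0188,0.0438,0,0],
  [0.088,-0.0375,0.0875,0,0],
  [0.088,-0.0563,0.1313,0,0],
  [0.088,-0.075,0.175,0,0],
  [0.088,-0.0944,0.22,0,0],
  [0.088,-0.0944,0.22,0,0],
  [0.088,-0.0944,0.22,0.0375,0],
  [0.088,-0.0944,0.22,0.0875,0],
  [0.088,-0.0944,0.22,0.1125,0],
  [0.088,-0.0944,0.22,0.1125,0],
], clamp_n=20)

```text
t: 8.83
eef_pos: [0.4387, 0.0222, 0.1539]
ee_rot: [3.133, -0.004, -1.64]
force: [-1.0, -0.3, -0.4]
width: 0.0875
gripper_force: 0.0
```

```bash
python3 - <<'E'
from h import *
s=telemetry.get_state();c=cam('wrist',s);f=vision.grab_frame('wrist')[:,:,::-1].copy();cv2.imwrite('pics/w3.png',f)
p=proj(c,(.4425,.0235,.075));print(s['eef_pos'],p)
E
```

```text
[0.43874669 0.02221591 0.15390122] [250.2490616  201.35958876]
```

View pics/w3.png

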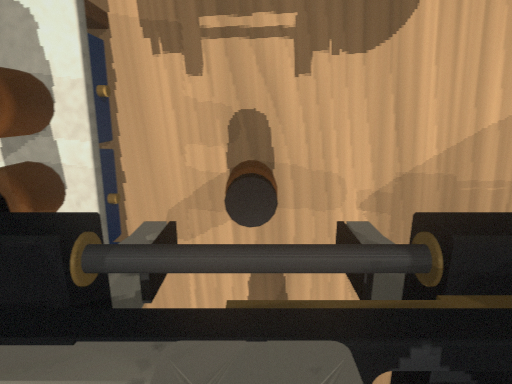

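L's cap is centred at (250.5,199), against a prediction of (250,201). The two shelf jars are visible at left, upright. I'll descend and grasp.

In the tool's units: 0.134 m / 0.8 = 0.1675, 0.09 m / 0.8 = 0.1125.

inch_along([
  [0.088,0,0,0,0],
  [0.088,0,0,0.0375,0],
  [0.088,0,0,0.075,0],
  [0.088,0,0,0.1125,0],
  [0.088,0,0,0.1438,0],
  [0.088,0,0,0.16,0],
  [0.088,0,0,0.1675,0],
  [0.088,0,0,0.1675,0],
  [0.088,0,0,0.1675,0],
  [0.04,0,0,0.1675,0],
  [0.04,0,0,0.1675,0],
  [0.04,0,0,0.1675,0],
  [0.04,0,0,0.1675,0],
  [0.04,0,0,0.1675,0],
  [0.04,0,0,0.1675,0],
  [0.04,0,0,0.1675,0],
  [0.04,0,0,0.1675,0],
], clamp_n=25)

```text
t: 10.3
eef_pos: [0.4424, 0.0235, 0.0247]
ee_rot: [3.142, -0.0, -1.64]
force: [-1.1, 0.6, 3.0]
width: 0.0473
gripper_force: 25.0
```

In the tool's units: -0.178 m / 0.8 = -0.2225, -0.06 m / 0.8 = -0.075.

inch_along([
  [0.04,0,0,-0.0125,0],
  [0.04,0,0,-0.0375,0],
  [0.04,0,0,-0.075,0],
  [0.04,0,0,-0.125,0],
  [0.04,0,0,-0.175,0],
  [0.04,-0.0063,-0.0188,-0.2063,0],
  [0.04,-0.0188,-0.0563,-0.2188,0],
  [0.04,-0.0313,-0.1,-0.2188,0],
  [0.04,-0.0463,-0.1438,-0.2188,0],
  [0.04,-0.06,-0.1875,-0.2188,0],
  [0.04,-0.0719,-0.2225,-0.2188,0],
  [0.04,-0.0719,-0.2225,-0.2188,0],
  [0.04,-0.0719,-0.2225,-0.2188,0],
  [0.04,-0.0719,-0.2225,-0.2188,0],
], clamp_n=25)

```text
t: 11.47
eef_pos: [0.6231, 0.0683, 0.1982]
ee_rot: [3.139, -0.001, -1.64]
force: [0.7, 0.0, -2.8]
width: 0.0475
gripper_force: 25.0
```

inch_along([
  [0.04,0,0,0.025,0],
  [0.04,0,0,0.0563,0],
  [0.04,0,0,0.0875,0],
  [0.04,0,0,0.1125,0],
  [0.04,0,0,0.1275,0],
  [0.04,0,0,0.135,0],
  [0.04,0,0,0.1375,0],
  [0.04,0,0,0.1375,0],
  [0.04,0,0,0.1375,0],
  [0.04,0,0,0.1375,0],
], clamp_n=25)

```text
t: 12.3
eef_pos: [0.6247, 0.0688, 0.0909]
ee_rot: [-3.14, 0.001, -1.64]
force: [-0.8, -0.2, -1.7]
width: 0.0474
gripper_force: 25.0
```

In the tool's units: 0.004 m / 0.8 = 0.005, 0.003 m / 0.8 = 0.0038.

inch_along([
  [0.04,0,0,0.0013,0],
  [0.04,0,0,0.0025,0],
  [0.04,0,0,0.0038,0],
  [0.04,0,0,0.005,0],
  [0.04,0,0,0.005,0],
  [0.04,0,0,0.005,0],
], clamp_n=25)

```text
t: 12.8
eef_pos: [0.624, 0.0686, 0.0854]
ee_rot: [3.141, -0.0, -1.64]
force: [-0.8, -1.0, -2.4]
width: 0.0474
gripper_force: 25.0
```

In the tool's units: 0.001 m / 0.8 = 0.0013, 0.0005 m / 0.8 = 0.0006.

inch_along([
  [0.04,0,0,0.0006,0],
  [0.04,0,0,0.0013,0],
  [0.04,0,0,0.0013,0],
  [0.04,0,0,0.0013,0],
], clamp_n=25)

```text
t: 13.13
eef_pos: [0.6241, 0.0686, 0.0847]
ee_rot: [-3.141, 0.0, -1.64]
force: [-1.4, 0.0, 0.1]
width: 0.0473
gripper_force: 25.0
```

Contact is beginning (-2.4 to +0.1 N), so I'll press down a hair more.

In the tool's units: 0.0008 m / 0.8 = 0.001, 0.0005 m / 0.8 = 0.0006.

inch_along([
  [0.04,0,0,0.0006,0],
  [0.04,0,0,0.001,0],
  [0.04,0,0,0.001,0],
  [0.04,0,0,0.001,0],
], clamp_n=25)

```text
t: 13.47
eef_pos: [0.6241, 0.0686, 0.0847]
ee_rot: [-3.141, 0.0, -1.64]
force: [-2.9, 0.0, 6.4]
width: 0.0471
gripper_force: 25.0
```

The jar is resting on the board (6 N). I'll release, retreat and check.

In the tool's units: 0.19 m / 0.8 = 0.2375, 0.17 m / 0.8 = 0.2125.

inch_along([
  [0.05,0,0,0,0],
  [0.055,0,0,0,0],
  [0.062,0,0,0,0],
  [0.07,0,0,0,0],
  [0.07,0,0,0,0],
  [0.07,0,0,0,0],
  [0.07,0,0,-0.0125,0],
  [0.07,0,0,-0.0375,0],
  [0.07,0,0,-0.075,0],
  [0.07,0,0,-0.1125,0],
  [0.07,0,0,-0.15,0],
  [0.088,0,0,-0.1875,0],
  [0.088,-0.025,0.0375,-0.2063,0],
  [0.088,-0.05,0.0813,-0.2063,0],
  [0.088,-0.075,0.125,-0.2063,0],
  [0.088,-0.1,0.1688,-0.2063,0],
  [0.088,-0.125,0.2125,-0.2063,0],
  [0.088,-0.1375,0.2375,-0.2063,0],
  [0.088,-0.1375,0.2375,-0.2063,0],
], clamp_n=20)

```text
t: 15.05
eef_pos: [0.4392, 0.1928, 0.2503]
ee_rot: [-3.141, 0.002, -1.637]
force: [-1.2, 0.1, 0.2]
width: 0.0878
gripper_force: 0.0
```

```bash
python3 - <<'E'
from h import *
a=vision.grab_frame("top");b=vision.grab_frame("side")
cv2.imwrite('pics/end.png',np.vstack([cv2.resize(x[90:280,100:350],None,fx=1.5,fy=1.5) for x in(a,b)])[:,:,::-1])
cv2.imwrite('pics/topE.png',a[:,:,::-1]);cv2.imwrite('pics/sideE.png',b[:,:,::-1])
E
```

```text
(no output)
```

View pics/end.png

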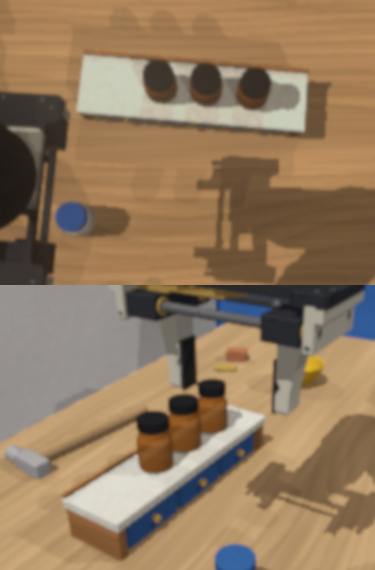

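The top and side crops show three upright jars in one straight, even row. Their caps are at crop columns 160, 206 and 253, which is about 63–66 mm between centres and a gap of about 17 mm. I'm handing the job in.

```bash
python3 -c "
from station import arm, vision, telemetry, ticket
print(ticket.job_done())"
```

```text
the job is handed in; nothing more can be done
None
```

Both amber jars now stand on the shelf, one on each side of the first, upright in a straight row with gaps of about 17 mm; I handed the job in after about 15 s of robot time, and no verdict was returned.

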